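# Tip a lino block onto the card and press the print

### The arm

A 6-joint arm with a two-finger parallel gripper is mounted at the origin on the work surface. World frame = base frame: x ahead of the robot, y to its left, z up, the work surface at z = 0. Lengths are in m, angles in rad, forces in N, time in s.
With the tool pointing down it reaches from about 0.25 to 0.725 m from the base axis. Payload 4 kg.
Tool frame: the origin (TCP) lies on the centre line of the jaws, within the pads' length; the fingertips stand 14 mm ahead of it and the grasp point (between the pads) lies 5 mm behind it; z points along the fingers, x is the direction in which the jaws open and shut, and the axes are right-handed (so a half turn about z gives the same grasp; the last joint's range is limited). The gripper opens to 85 mm and grips with 20 to 120 N. Pads are 22 mm wide; open, the fingers measure 114 mm over their backs; the gripper's body (76 mm by 85 mm) begins 54 mm behind the grasp point. The pads swing forward as they close: fully open they stand 13 mm farther back than shut.
Start: joints at [1.162, 0.241, 0.005, 1.335, 0, 1.571], TCP at [0.199, 0.459, 0.245] pointing down, gripper open.
Joint ranges: [-2.72, 2.72], [-1.05, 1.87], [-1.09, 1.28], [-1.99, 2.15], [-1.42, 1.44], [-3.14, 3.14]. Speed limits (rad/s): [2.79, 2.79, 3.14, 3.14, 3.14, 3.14].

### API

Orientations are given as a unit quaternion [x, y, z, w].
In Python, from workcell import bot gives the robot as it stands.
- The arm moves only by the tool play_rows, never from a script. Its argument "motion" is a list of rows, each an object with "fingers": the closure, from -1 (fully open) to 1 (shut), so that 0 is half open; "translation": the shift along the tool's x, y, z in cm, a list of three; "roll": the turn about the tool's z in degrees. A call has 1 to 20 rows; each row is the pose to reach, as a shift and turn from the pose commanded when the call began, along the tool's axes at that moment; what a row does not reach only later rows make up. A row lasts 1/12 s, in which the tool goes at most 41.7 mm and 7.16 degrees, less where a joint would pass 70% of its speed; a pose out of reach is approached as far as the arm can. A call with a gripper value outside its range is refused whole. The fingers move at their own pace and stop on an object; the grip force is fixed at half the most. Time passes only in rows, so rows that repeat a pose let the fingers close. It gives the time, the measured TCP pose, the force and the opening at its end, in the units of the state.
- bot.get_obs(): the state, without advancing time (a new reading comes with each control period).
- bot.camera(name): name is "side" or "top" or "wrist"; returns a dict with "pixels" (420x560x3 uint8, red, green, blue), "intrinsics" (3x3 intrinsics, pixels), "k1" (the pictures are not rectified: a ray, as slopes to the right and down, at radius r is drawn at 1 + k1 r^2 times it, then the intrinsics apply), "world_to_cam" (4x4, takes a point from world to camera coordinates). Camera axes: x right, y down, z forward; pixel columns grow to the right and rows downward; lengths in m; the calibration is good to about 2 mm. A picture is of the moment at which its call begins. There is no depth.
- bot.job_done(): hands the job in, once; it reports no verdict.
The state is a dict: "clock": time; "joint_pos": joint angles; "joint_vel": joint speeds; "tau": joint torques, N m; "eef_pos": TCP position; "tool_rot": TCP orientation; "ft_force": force on the tool from outside, world axes, zero at the start; "ft_torque": the same for the moment, N m; "grip_width": finger opening in m.
Only numpy, scipy, OpenCV 4.12 (cv2) and the standard library are available. Lean on these libraries where they do the work, as an engineer would, in place of code of your own. Each camera call takes 0.05 s, during which the arm holds its last target. There are 200 camera calls.

### The job

The large lino printing block stands on its edge against the stop bar of the wooden registration board. Push it over with the fingertips so that it falls carved face down onto the paper card, square in the outline drawn there, and take the fingers off it; then press down firmly on the middle of its back for about a second to make the print, and leave it lying there. Do not grasp or lift the block, and leave everything else on the table as it is.

Things in the scene. Friction and masses are not known exactly. Their poses are not given: they have to be found in the camera images.
- block: Large lino printing block: light-wood slab 80 mm wide (its y), 90 mm high (z), 30 mm thick (x), about 0.15 kg, its grey lino face carved with a white leaf. It starts standing on its 80 x 30 mm edge on the board, its back close to the stop bar. Origin: centre of the edge it stands on. +x points out of the carved face (the way it must fall), -x out of the plain back, +z to its top edge.
- block_mid (a point): Centre of the large block's volume (45 mm up its z from the origin).
- block_back (a point): Centre of the large block's plain wooden back (15 mm behind the mid-point). With the block face down on the card this point is on top, 42 mm above the table.
- block_toe (a point): Middle of the block's lower edge on the carved side, about which it tips (15 mm ahead of the origin along its x). The block topples by itself once leant about 20 degrees; a push near its top edge tips it, a low push slides it.
- board: Wooden registration board, fixed, 270 mm (its x) by 170 mm (its y), 12 mm thick; origin: centre of its underside. A dark stop bar 130 mm long, 12 mm wide, rising 10 mm above the board, crosses it 101 mm from the origin towards -x. The white card (112 x 104 mm) lies on the bar's +x side. The block must fall towards the board's +x.
- outline (a point): Centre of the thin grey outline (92 x 83 mm) drawn on the card, on the board's top 12 mm above the table and 17 mm from the board's origin towards its -x. The block's middle belongs above it, with the block's 80 mm sides along the board's y. A block that tips about its toe without sliding lands there.
- small_block: Small lino block, 50 mm wide, 70 mm high, 30 mm thick, standing on the ink slab (origin: centre of its underside). Leave it standing.
- jar: Small closed ink jar, 42 mm across, 50 mm high, standing on the far (+x) end of the board (origin: centre of underside). Leave alone.
- tape: Cardboard tape roll, 60 mm across, 18 mm high, lying on the far (+x) end of the board (origin: centre of underside). Leave alone.
- brayer: Ink roller (brayer): black roller 60 mm long, 32 mm across, with wooden handle, 145 mm long in all, lying on the grey ink slab (origin: under the roller). Leave alone.
- cup: White paper cup, 76 mm across, 90 mm high (origin: centre of underside). Leave alone.
- bottle: Closed paint bottle, 56 mm across, 120 mm high (origin: centre of underside). Leave alone.
- cutter: Lino cutter with wooden handle, about 125 mm long, 30 mm high, lying on the table (origin: near its middle, underside). Leave alone.
- slab: Grey ink slab, fixed, 220 x 160 mm, 8 mm thick (origin: centre of underside), beside the board, left or right of it.

How it is judged:
On the way, in this order (a step that is already met when the one before it is completed fails the run):
1. the large block lies face down in the outline, at rest, with the fingers off it (angle between block's own x axis and vertical above 3 rad and height (world z) of block_back between 0.036 and 0.048 m and horizontal distance between block_mid and outline below 0.015 m and angle between the y axis of block and the y axis of board, either way round below 0.17 rad and linear speed of block below 0.02 m/s and contact force between the fingers and block below 0.2 N), for 0.1 s.
2. the fingertips press on the middle of its back with more than 4 N (angle between block's own x axis and vertical above 3 rad and height (world z) of block_back between 0.036 and 0.048 m and horizontal distance between block_mid and outline below 0.015 m and angle between the y axis of block and the y axis of board, either way round below 0.17 rad and contact force between the fingers and block above 4 N and horizontal distance between the grasp point and block_mid below 0.025 m), for 0.3 s.
At the end, for the whole second after the job is handed in: The large block lies at rest flat on its carved face (within 8 degrees), its middle within 15 mm of the outline's centre, square within 10 degrees, once pressed within 25 mm of its middle with over 4 N for 0.3 s; every other thing is still upright and within 20 mm of its start (angle between block's own x axis and vertical above 3 rad and height (world z) of block_back between 0.036 and 0.048 m and horizontal distance between block_mid and outline below 0.015 m and angle between the y axis of block and the y axis of board, either way round below 0.17 rad and linear speed of block below 0.02 m/s and distance of each of small_block, jar, tape, brayer, cup, bottle, cutter from where it was at the start of the episode below 0.02 m and angle between each of small_block, cup, bottle, jar's own z axis and vertical below 0.2 rad); the robot touches nothing.
It fails at once if the large block is lifted or knocked over backwards (its tipping edge rises more than 23 mm off the board) (height (world z) of block_toe above 0.035 m).
It fails at once if one of the other things (small block, jar, tape, brayer, cup, bottle, cutter) is moved more than 20 mm (distance of any of small_block, jar, tape, brayer, cup, bottle, cutter from where it was at the start of the episode above 0.02 m).
It also fails if it takes over 40 s, if anything falls off the work surface, if the arm or the gripper's body presses on something with over 40 N, if the wrist force passes 120 N, or if a joint passes its speed limit or range.

## Working session

There is one attempt and no reset: what is moved stays moved. The work goes in short steps, Python scripts to look and compute and a tool call to move; the robot and the scene stay as the last step left them, time stands still between calls to the robot, and variables do not carry over. Pictures are saved under pics/ and viewed, about 8 in all and at most 12, crops included, and the job is handed in when it is done.

Besides the shell and the picture viewer there is one more tool, called after "Call:" as a command line: name --argument value ..., lists and objects as JSON in quotes. play_rows: Moves the arm, as the interface text tells. Its arguments: {"type":"object","properties":{"motion":{"type":"array","items":{"type":"object","properties":{"fingers":{"type":"number"},"translation":{"type":"array","items":{"type":"number"}},"roll":{"type":"number"}}}}},"required":["motion"]}

```bash
mkdir -p pics; ls; cat > h.py <<'E'
import numpy as np, cv2
from workcell import bot
def snap(n,f):
    c=bot.camera(n); cv2.imwrite(f'pics/{f}.png',c['pixels'][...,::-1]); np.savez(f'pics/{f}.npz',K=c['intrinsics'],k1=c['k1'],T=c['world_to_cam']); return c
def load(f):
    d=np.load(f'pics/{f}.npz'); return dict(K=d['K'],k1=float(d['k1']),T=d['T'],img=cv2.imread(f'pics/{f}.png'))
def ray(c,uv):
    n=cv2.undistortPoints(np.array(uv,float).reshape(-1,1,2),c['K'],np.array([c['k1'],0,0,0.])).reshape(-1,2)
    R,t=c['T'][:3,:3],c['T'][:3,3]
    return -R.T@t,(np.c_[n,np.ones(len(n))])@R
def onz(c,uv,z):
    o,d=ray(c,uv); return o+d*((z-o[2])/d[:,2])[:,None]
def tri(c1,p1,c2,p2):
    o1,d1=ray(c1,p1);o2,d2=ray(c2,p2);out=[]
    for a,b in zip(d1,d2):
        s=np.linalg.lstsq(np.c_[a,-b],o2-o1,rcond=None)[0]; A=o1+a*s[0];B=o2+b*s[1]; out.append(np.r_[(A+B)/2,np.linalg.norm(A-B)])
    return np.array(out)
def proj(c,P):
    P=np.atleast_2d(P)@c['T'][:3,:3].T+c['T'][:3,3]; n=P[:,:2]/P[:,2:]; n=n*(1+c['k1']*(n**2).sum(1))[:,None]
    return n@c['K'][:2,:2].T+c['K'][:2,2]
E
python3 - <<'E'
from h import *
for n in('top','side','wrist'): snap(n,n+'0')
c=load('top0');print(c['T'],c['k1'],bot.get_obs())
cv2.imwrite('pics/ts.png',cv2.resize(c['img'],(800,600)))
E
```

```text
pics
[[-0.0021462  -0.99993619 -0.0110912   0.01062783]
 [-0.99731273  0.00295253 -0.07320243  0.64655998]
 [ 0.07323051  0.01090429 -0.99725543  1.599092  ]
 [ 0.          0.          0.          1.        ]] -0.17028021275114988 {'clock': 0.15, 'joint_pos': array([1.16198659e+00, 2.41232654e-01, 4.02054810e-03, 1.33521868e+00,
       2.85933871e-05, 1.57080102e+00]), 'joint_vel': array([ 0.00085208, -0.00119166,  0.00301745,  0.00040667,  0.00021403,
       -0.00010119]), 'tau': array([ 1.24500861e-03, -3.72634864e+01,  2.52638555e+01,  1.23251948e-02,
        1.10216999e-04, -1.28568985e-06]), 'eef_pos': array([0.19856417, 0.45836907, 0.24461608]), 'tool_rot': array([ 8.35918903e-01,  5.48852366e-01, -6.90982676e-04,  4.36590957e-04]), 'ft_force': array([-0.32443283,  0.72133767,  0.33942696]), 'ft_torque': array([ 0.00386977, -0.01124399,  0.01769312]), 'grip_width': 0.08536689062682294}
```

View pics/top0.png

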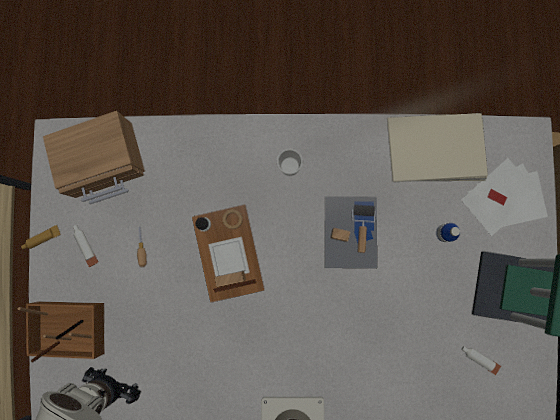

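View pics/side0.png

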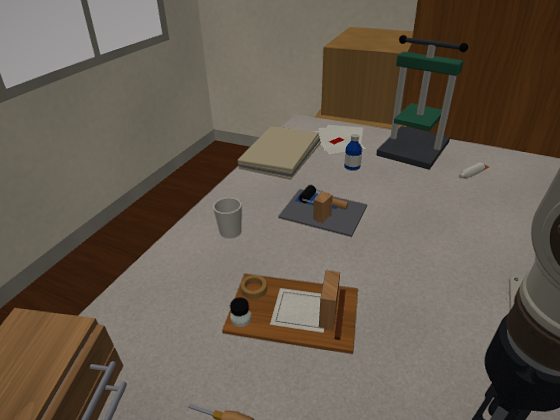

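The top view shows the board around (228,253). The card is at (229,257), with the block just below it at (230,279). The jar is at (202,224) and the tape at (232,218). The board's +x points up the image, which is roughly world +x, with a slight tilt. I'll measure the board and block next.

```bash
python3 - <<'E'
from h import *
c=load('top0');im=c['img'];s=load('side0')
hsv=cv2.cvtColor(im,cv2.COLOR_BGR2HSV)
m=np.zeros(im.shape[:2],np.uint8)
m[195:310,180:275]=1
brown=((hsv[...,1]>90)|(hsv[...,2]<60)).astype(np.uint8)*m
cn=max(cv2.findContours(cv2.morphologyEx(brown,cv2.MORPH_CLOSE,np.ones((5,5))),0,2)[0],key=cv2.contourArea)
r=cv2.minAreaRect(cn);b=cv2.boxPoints(r);w=onz(c,b,0.012);print('board px',b.round(1).tolist(),'\n',w.round(4),'\ncen',w.mean(0).round(4),'sides',[np.linalg.norm(w[i]-w[i-1]).round(4) for i in range(4)])
wh=((hsv[...,1]<40)&(hsv[...,2]>130)).astype(np.uint8)*m
wh[:, :]*=cv2.fillPoly(np.zeros_like(m),[cn],1)
cn=max(cv2.findContours(wh,0,2)[0],key=cv2.contourArea);b=cv2.boxPoints(cv2.minAreaRect(cn));print('card',onz(c,b,.012).round(4))
a=cv2.resize(im[200:305,185:270],None,fx=5,fy=5,interpolation=2)
bb=cv2.resize(s['img'][260:355,215:365],None,fx=5,fy=5,interpolation=2)
cv2.imwrite('pics/ca.png',a);cv2.imwrite('pics/cb.png',bb)
E
```

```text
board px [[191.10000610351562, 216.5], [244.89999389648438, 204.60000610351562], [263.8999938964844, 289.8999938964844], [210.10000610351562, 301.8999938964844]] 
 [[0.6493 0.3105 0.012 ]
 [0.6856 0.1441 0.012 ]
 [0.425  0.0857 0.012 ]
 [0.388  0.2503 0.012 ]] 
cen [0.537  0.1977 0.012 ] sides [np.float64(0.2682), np.float64(0.1703), np.float64(0.2671), np.float64(0.1686)]
card [[0.5661 0.2572 0.012 ]
 [0.5877 0.1557 0.012 ]
 [0.4798 0.1322 0.012 ]
 [0.4581 0.2333 0.012 ]]
```

View pics/ca.png

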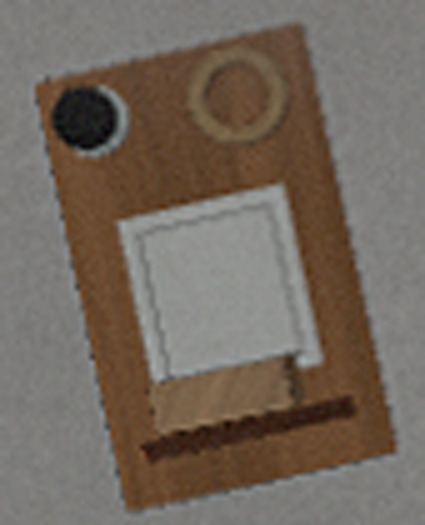

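View pics/cb.png

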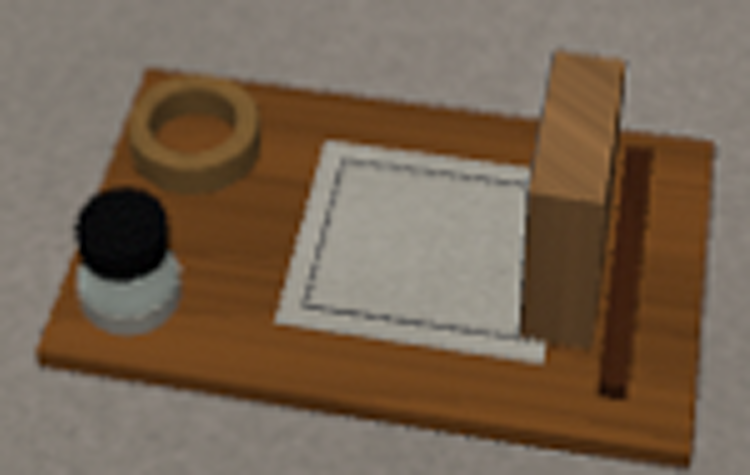

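In the crops, the block's top-face corners are at (150,382), (290,357), (300,402) and (158,432) in the top view. In the side view they are at (528,193), (555,50), (625,62) and (605,203). I'll triangulate these, along with the block's bottom edge and the stop bar.

```bash
python3 - <<'E'
from h import *
c=load('top0');s=load('side0')
A=np.array([[150,382],[290,357],[300,402],[158,432]])/5+[185,200]-.4
B=np.array([[528,193],[555,50],[625,62],[605,203]])/5+[215,260]-.4
w=tri(c,A,s,B);print('blk top',w.round(4));print('mean',w.mean(0).round(4))
print('side z=.102',onz(s,B,.102).round(4)); print('top z=.102',onz(c,A,.102).round(4))
def S(p,z):return onz(s,np.array(p)/5+[215,260]-.4,z).round(4)
print('board side',S([[145,68],[714,142],[692,455],[38,357]],.012))
print('block foot +y end',S([[524,333],[590,347]],.012))
print('outline far', S([[342,160],[305,303]],.012),'card',S([[328,141],[275,322],[545,361]],.012))
print('bar top',S([[630,148],[653,148],[625,398],[600,392]],.022))
R=lambda p,z:onz(c,np.array(p)/5+[185,200]-.4,z).round(4)
print('outline top far',R([[138,235],[270,208]],.012))
jd=lambda p,q:tri(c,np.array([p])/5+[185,200]-.4,s,np.array([q])/5+[215,260]-.4).round(4)
print('jar lid c',jd([85,117],[122,218]))
E
```

```text
blk top [[0.4694 0.2233 0.0984 0.0017]
 [0.4851 0.1425 0.0964 0.0007]
 [0.4578 0.1365 0.0945 0.002 ]
 [0.4404 0.2182 0.1002 0.0023]]
mean [0.4632 0.1801 0.0974 0.0017]
side z=.102 [[0.4676 0.2261 0.102 ]
 [0.4838 0.1482 0.102 ]
 [0.455  0.1437 0.102 ]
 [0.4389 0.2195 0.102 ]]
top z=.102 [[0.4704 0.223  0.102 ]
 [0.4849 0.1418 0.102 ]
 [0.4591 0.136  0.102 ]
 [0.4416 0.2182 0.102 ]]
board side [[0.6861 0.1471 0.012 ]
 [0.4239 0.0875 0.012 ]
 [0.3866 0.2517 0.012 ]
 [0.6459 0.3128 0.012 ]]
block foot +y end [[0.4671 0.2218 0.012 ]
 [0.4397 0.218  0.012 ]]
outline far [[0.5755 0.1636 0.012 ]
 [0.5569 0.2435 0.012 ]] card [[0.5862 0.1555 0.012 ]
 [0.5642 0.2574 0.012 ]
 [0.4544 0.2317 0.012 ]]
bar top [[0.4559 0.115  0.022 ]
 [0.4464 0.1111 0.022 ]
 [0.4173 0.2435 0.022 ]
 [0.4273 0.2447 0.022 ]]
outline top far [[0.5568 0.2443 0.012 ]
 [0.5733 0.1631 0.012 ]]
jar lid c [[6.26e-01 2.69e-01 6.09e-02 5.00e-04]]
```

View pics/wrist0.png

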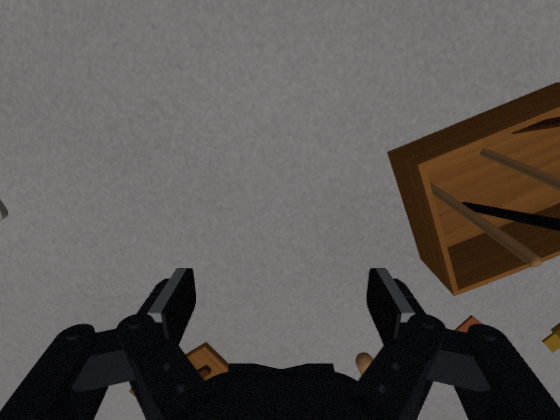

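The board's +x axis is yawed about 12.5° in the world frame. The outline centre is near (0.520, 0.195). The block sits about 58–60 mm behind it and is aligned with the board to within about 1°. The wrist view shows only bare table and the drawer box. I'll go to about 40 mm behind the block's back with the jaw axis along board y and the fingers half open, so two fingers push evenly.

Call:
play_rows --motion '[{"translation":[-3,5,0],"roll":-6,"fingers":0},{"translation":[-5,8.5,0],"roll":-12,"fingers":0},{"translation":[-7,12,0],"roll":-18,"fingers":0},{"translation":[-9,15.5,0],"roll":-24,"fingers":0},{"translation":[-11,19,0],"roll":-30,"fingers":0},{"translation":[-13,22,0],"roll":-35.5,"fingers":0},{"translation":[-15,25.5,0],"roll":-35.5,"fingers":0},{"translation":[-17,29,0],"roll":-35.5,"fingers":0},{"translation":[-18.2,30.6,0],"roll":-35.5,"fingers":0},{"translation":[-18.2,30.6,0],"roll":-35.5,"fingers":0},{"translation":[-18.2,30.6,0],"roll":-35.5,"fingers":0},{"translation":[-18.2,30.6,0],"roll":-35.5,"fingers":0}]'

```text
clock: 1.15
eef_pos: [0.4069, 0.1701, 0.245]
tool_rot: [0.629, 0.777, -0.0, -0.0]
ft_force: [-1.0, -0.6, -0.4]
grip_width: 0.0428
```

```bash
python3 - <<'E'
from h import *
c=snap('wrist','w1'); o=bot.get_obs();print(o['clock'],o['joint_pos'].round(3),o['grip_width'],o['eef_pos'])
from scipy.spatial.transform import Rotation as R
print(R.from_quat(o['tool_rot']).as_matrix().round(3))
# overlay predicted outline/block
c=load('w1');C=np.array([.5197,.195,0]);a=np.arctan2(.217,.976);ex=np.array([np.cos(a),np.sin(a),0]);ey=np.array([-ex[1],ex[0],0])
P=[C+x*ex+y*ey+[0,0,z] for x,y,z in[(46,41.5,12),(46,-41.5,12),(-45,40,102),(-45,-40,102),(-75,-40,102),(-75,40,102)] for x,y,z in[(x/1e3,y/1e3,z/1e3)]]
for p in proj(c,np.array(P)):print(p.round(1))
E
```

```text
1.2 [ 0.397  0.125 -0.139  1.308  0.     0.186] 0.04280357940164929 [0.40660673 0.170674   0.24508718]
[[-0.21   0.978 -0.001]
 [ 0.978  0.21   0.   ]
 [ 0.    -0.001 -1.   ]]
[311.7 293.6]
[252.2 294.1]
[320.9 267.8]
[242.1 268.4]
[240.5 241.4]
[322.  240.7]
```

View pics/w1.png

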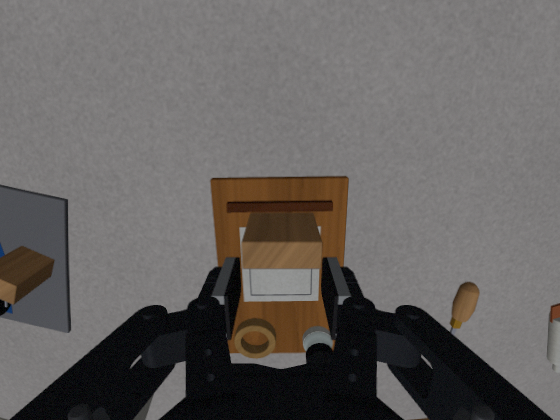

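The wrist view matches the prediction: the block's top face spans (244,241) to (322,267), and the edges are level in the image. I'll descend behind the block and close in.

Call:
play_rows --motion '[{"translation":[0,0,3],"roll":0,"fingers":0},{"translation":[0,0,6],"roll":0,"fingers":0},{"translation":[0,0,9],"roll":0,"fingers":0},{"translation":[0,0,12],"roll":0,"fingers":0},{"translation":[0,0,14],"roll":0,"fingers":0},{"translation":[0,0,15.3],"roll":0,"fingers":0},{"translation":[0,1,15.3],"roll":0,"fingers":0},{"translation":[0,1.8,15.3],"roll":0,"fingers":0},{"translation":[0,2.2,15.3],"roll":0,"fingers":0},{"translation":[0,2.2,15.3],"roll":0,"fingers":0},{"translation":[0,2.2,15.3],"roll":0,"fingers":0}]'

```text
clock: 2.12
eef_pos: [0.4299, 0.1755, 0.0934]
tool_rot: [0.629, 0.778, 0.001, 0.001]
ft_force: [0.8, 0.3, -0.0]
grip_width: 0.0428
```

Call:
play_rows --motion '[{"translation":[0,0.3,0],"roll":0,"fingers":0},{"translation":[0,0.6,0],"roll":0,"fingers":0},{"translation":[0,0.9,0],"roll":0,"fingers":0},{"translation":[0,1.2,0],"roll":0,"fingers":0},{"translation":[0,1.5,0],"roll":0,"fingers":0},{"translation":[0,1.7,0],"roll":0,"fingers":0},{"translation":[0,1.7,0],"roll":0,"fingers":0}]'

```text
clock: 2.7
eef_pos: [0.4459, 0.1784, 0.0923]
tool_rot: [0.629, 0.778, 0.0, 0.0]
ft_force: [-0.8, -0.2, 1.2]
grip_width: 0.0427
```

```bash
python3 - <<'E'
from h import *
c=snap('side','s1');snap('top','t1');o=bot.get_obs();print(o['eef_pos'],o['ft_force'])
a=cv2.resize(load('s1')['img'][220:370,200:400],None,fx=3,fy=3,interpolation=2)
cv2.imwrite('pics/s1c.png',a)
E
```

```text
[0.44526967 0.17826048 0.09215532] [-0.65371211 -0.33330629  0.25832916]
```

View pics/s1c.png

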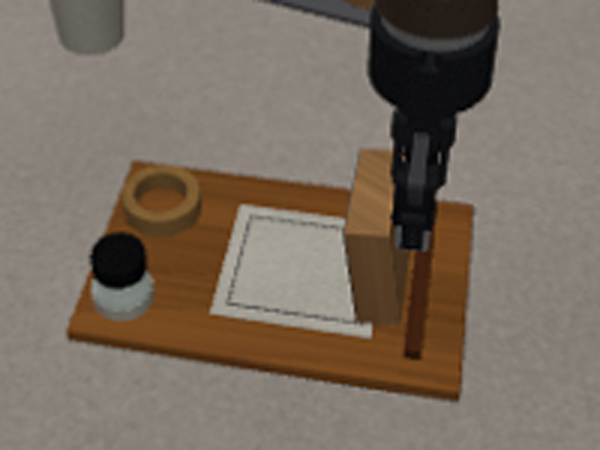

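The block is leaning about 8°, and its toe has stayed put at (320,327). I'll keep pushing slowly past the tipping point.

Call:
play_rows --motion '[{"translation":[0,0.3,0],"roll":0,"fingers":0},{"translation":[0,0.6,0],"roll":0,"fingers":0},{"translation":[0,0.9,0],"roll":0,"fingers":0},{"translation":[0,1.2,0],"roll":0,"fingers":0},{"translation":[0,1.5,0],"roll":0,"fingers":0},{"translation":[0,1.8,0],"roll":0,"fingers":0},{"translation":[0,1.8,0],"roll":0,"fingers":0},{"translation":[0,1.8,0],"roll":0,"fingers":0},{"translation":[0,1.8,0],"roll":0,"fingers":0},{"translation":[0,1.8,0],"roll":0,"fingers":0},{"translation":[0,1.8,0],"roll":0,"fingers":0}]'

```text
clock: 3.72
eef_pos: [0.4628, 0.182, 0.0923]
tool_rot: [0.629, 0.778, -0.0, -0.0]
ft_force: [0.2, -0.1, 0.2]
grip_width: 0.0426
```

```bash
python3 - <<'E'
from h import *
c=snap('side','s2');o=bot.get_obs();print(o['eef_pos'],o['ft_force'])
a=cv2.resize(load('s2')['img'][220:370,200:400],None,fx=3,fy=3,interpolation=2)
cv2.imwrite('pics/s2c.png',a)
E
```

```text
[0.46277393 0.18202656 0.0923109 ] [-0.17619415 -0.42866966 -0.43072921]
```

View pics/s2c.png

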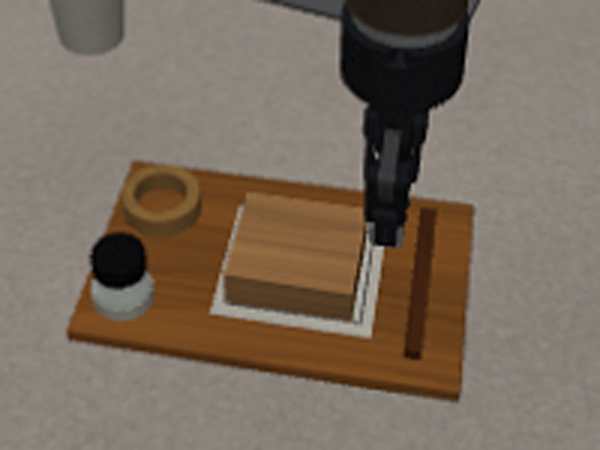

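The block has fallen face down onto the card, perhaps slightly towards +x. I'll back off and up, then measure it.

Call:
play_rows --motion '[{"translation":[0,-1.5,0],"roll":0,"fingers":1},{"translation":[0,-3,-1],"roll":0,"fingers":1},{"translation":[0,-4,-4],"roll":0,"fingers":1},{"translation":[0,-5,-7],"roll":0,"fingers":1},{"translation":[0,-6,-10],"roll":0,"fingers":1},{"translation":[0,-7,-12],"roll":0,"fingers":1},{"translation":[0,-7,-12],"roll":0,"fingers":1},{"translation":[0,-7,-12],"roll":0,"fingers":1}]'

```text
clock: 4.43
eef_pos: [0.395, 0.1678, 0.2136]
tool_rot: [0.629, 0.778, 0.002, 0.001]
ft_force: [-0.6, 0.4, -0.9]
grip_width: 0.0001
```

```bash
python3 - <<'E'
from h import *
for n,f in(('side','s3'),('top','t3'),('wrist','w3')): snap(n,f)
o=bot.get_obs();print(o['clock'],o['eef_pos'],o['ft_force'])
a=cv2.resize(load('s3')['img'][280:345,265:335],None,fx=8,fy=8,interpolation=2)
b=cv2.resize(load('w3')['img'],None,fx=1,fy=1)
a=cv2.resize(a,(452,420));print(a.shape)
cv2.imwrite('pics/m3.png',np.hstack([a,b[:,150:420]]))
E
```

```text
4.5833 [0.39400064 0.16718911 0.21103076] [-0.73066855  0.1885016   0.39495757]
(420, 452, 3)
```

View pics/m3.png

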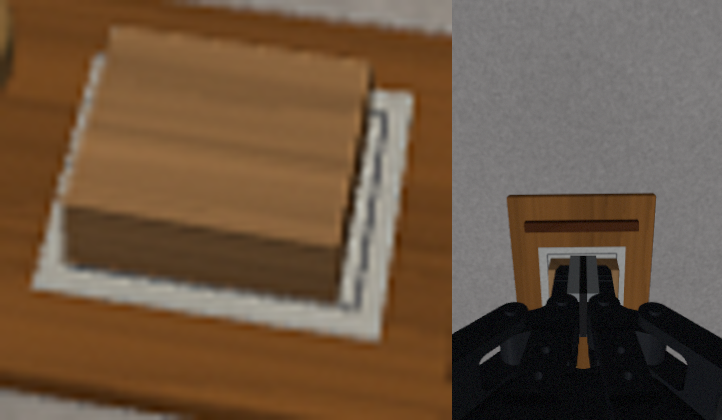

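```bash
python3 - <<'E'
from h import *
s=load('s3');C=np.array([.5197,.195,0]);a=np.radians(12.5);ex=np.array([np.cos(a),np.sin(a),0]);ey=np.array([-ex[1],ex[0],0])
f=lambda p:np.array(p)/[6.457,6.4615]+[265,280]-.45
def L(n,p,z):
    w=onz(s,f(p),z)-C; print(n,(np.c_[w@ex,w@ey]*1e3).round(1).tolist())
L('top',[[110,28],[370,65],[340,245],[63,205]],.042)
L('bot',[[65,265],[340,303]],.012)
L('card',[[413,92],[380,340],[32,290]],.012)
L('outl',[[383,112],[357,310]],.012)
# top view
c=load('t3');im=c['img'];hsv=cv2.cvtColor(im,cv2.COLOR_BGR2HSV)
cv2.imwrite('pics/t3c.png',cv2.resize(im[225:300,190:270],None,fx=7,fy=7,interpolation=2))
E
```

```text
top [[49.3, -37.6], [-40.0, -36.9], [-40.3, 40.2], [48.3, 40.7]]
bot [[48.6, 40.6], [-41.2, 39.0]]
card [[-54.0, -54.9], [-55.5, 51.0], [56.9, 52.4]]
outl [[-44.9, -43.9], [-46.9, 40.8]]
```

View pics/t3c.png

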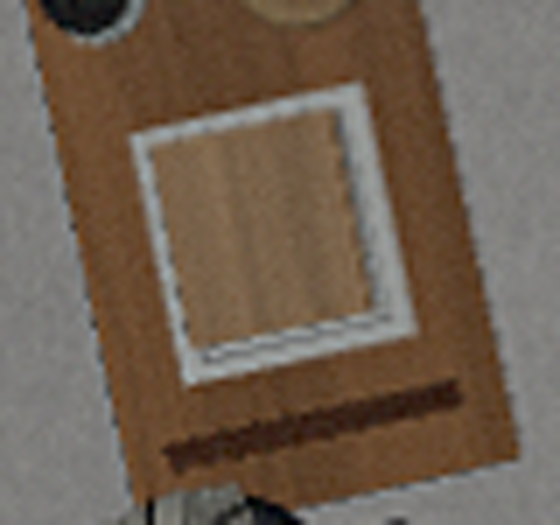

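In both views the block is flat and square. Its centre is about 4 mm along +x and 2 mm along +y from the outline centre, within tolerance, and the fingers are off it. Next I'll move over its middle with the fingers shut.

Call:
play_rows --motion '[{"translation":[0,3,0],"roll":0,"fingers":1},{"translation":[0.1,6,0],"roll":0,"fingers":1},{"translation":[0.2,9,0],"roll":0,"fingers":1},{"translation":[0.2,11.5,0],"roll":0,"fingers":1},{"translation":[0.2,13.2,0],"roll":0,"fingers":1},{"translation":[0.2,13.2,3],"roll":0,"fingers":1},{"translation":[0.2,13.2,6],"roll":0,"fingers":1},{"translation":[0.2,13.2,9],"roll":0,"fingers":1},{"translation":[0.2,13.2,12],"roll":0,"fingers":1},{"translation":[0.2,13.2,13.7],"roll":0,"fingers":1},{"translation":[0.2,13.2,13.7],"roll":0,"fingers":1},{"translation":[0.2,13.2,13.7],"roll":0,"fingers":1},{"translation":[0.2,13.2,13.7],"roll":0,"fingers":1}]'

```text
clock: 5.67
eef_pos: [0.5237, 0.1972, 0.0755]
tool_rot: [0.629, 0.778, 0.0, 0.0]
ft_force: [0.4, -0.2, 0.9]
grip_width: -0.0004
```

Call:
play_rows --motion '[{"translation":[0,0,0.6],"roll":0,"fingers":1},{"translation":[0,0,1.1],"roll":0,"fingers":1},{"translation":[0,0,1.5],"roll":0,"fingers":1},{"translation":[0,0,1.8],"roll":0,"fingers":1},{"translation":[0,0,2.0],"roll":0,"fingers":1},{"translation":[0,0,2.0],"roll":0,"fingers":1},{"translation":[0,0,2.0],"roll":0,"fingers":1}]'

```text
clock: 6.25
eef_pos: [0.5231, 0.197, 0.0561]
tool_rot: [0.629, 0.778, 0.0, 0.0]
ft_force: [-1.8, -0.8, 5.0]
grip_width: 0.0002
```

Contact reads about 5 N. I'll go 1 mm deeper and see how stiff it is.

Call:
play_rows --motion '[{"translation":[0,0,0.05],"roll":0,"fingers":1},{"translation":[0,0,0.1],"roll":0,"fingers":1},{"translation":[0,0,0.1],"roll":0,"fingers":1},{"translation":[0,0,0.1],"roll":0,"fingers":1}]'

```text
clock: 6.58
eef_pos: [0.5231, 0.1971, 0.056]
tool_rot: [0.629, 0.778, 0.0, 0.0]
ft_force: [-4.9, -1.9, 11.0]
grip_width: -0.0002
```

The reading is 11 N, with some sideways force. I'll ease that slightly and hold for a second.

Call:
play_rows --motion '[{"translation":[0,-0.05,0],"roll":0,"fingers":1},{"translation":[0,-0.05,0],"roll":0,"fingers":1},{"translation":[0,-0.05,0],"roll":0,"fingers":1},{"translation":[0,-0.05,0],"roll":0,"fingers":1},{"translation":[0,-0.05,0],"roll":0,"fingers":1},{"translation":[0,-0.05,0],"roll":0,"fingers":1},{"translation":[0,-0.05,0],"roll":0,"fingers":1},{"translation":[0,-0.05,0],"roll":0,"fingers":1},{"translation":[0,-0.05,0],"roll":0,"fingers":1},{"translation":[0,-0.05,0],"roll":0,"fingers":1},{"translation":[0,-0.05,0],"roll":0,"fingers":1},{"translation":[0,-0.05,0],"roll":0,"fingers":1}]'

```text
clock: 7.58
eef_pos: [0.5231, 0.197, 0.0561]
tool_rot: [0.629, 0.778, 0.001, 0.001]
ft_force: [-2.7, -0.8, 10.5]
grip_width: 0.0003
```

Call:
play_rows --motion '[{"translation":[0,0,-0.5],"roll":0,"fingers":1},{"translation":[0,0,-2],"roll":0,"fingers":1},{"translation":[0,0,-5],"roll":0,"fingers":1},{"translation":[0,0,-8],"roll":0,"fingers":1},{"translation":[0,0,-12],"roll":0,"fingers":1},{"translation":[0,0,-15],"roll":0,"fingers":1},{"translation":[0,-4,-15],"roll":0,"fingers":1},{"translation":[0,-8,-15],"roll":0,"fingers":1},{"translation":[0,-12,-15],"roll":0,"fingers":1},{"translation":[0,-13,-15],"roll":0,"fingers":1},{"translation":[0,-13,-15],"roll":0,"fingers":1},{"translation":[0,-13,-15],"roll":0,"fingers":1}]'

```text
clock: 8.58
eef_pos: [0.396, 0.17, 0.2049]
tool_rot: [0.629, 0.778, 0.001, 0.001]
ft_force: [-0.3, 0.0, -0.5]
grip_width: -0.0001
```

```bash
python3 - <<'E'
from h import *
for n,f in(('side','s4'),('top','t4')): snap(n,f)
o=bot.get_obs();print(o['clock'],o['eef_pos'],o['ft_force'])
for a,b in(('s3','s4'),('t3','t4')):
    x=cv2.absdiff(load(a)['img'],load(b)['img']).max(2)
    r=x[275:350,215:365] if a=='s3' else x[200:295,185:270]
    print(a,'diff max in board region',r.max(),(r>30).sum())
x=cv2.absdiff(load('t0' if 0 else 'top0')['img'],load('t4')['img']).max(2);y,xx=np.where(x>40);print('changed cols/rows',np.unique(xx//20*20,return_counts=True),np.unique(y//20*20,return_counts=True))
cv2.imwrite('pics/m4.png',np.hstack([cv2.resize(load('s4')['img'][280:345,265:335],(452,420),interpolation=2),cv2.resize(load('t4')['img'][200:300,190:270],(336,420),interpolation=2)]))
E
```

```text
8.6833 [0.39711254 0.17027801 0.20475687] [-0.01920098 -0.13833626  0.6688603 ]
s3 diff max in board region 7 0
t3 diff max in board region 67 5
changed cols/rows (array([ 40,  60,  80, 100, 120, 140, 160, 180, 200, 220, 240, 260, 280]), array([ 171,  348,  391,  569,  312,    3,   22,  129,  312, 1233,  271,
        112,    4])) (array([240, 260, 280, 300, 320, 340, 360, 380, 400]), array([ 470,  439,  119,  433,  214,  130,  334, 1078,  660]))
```

View pics/m4.png

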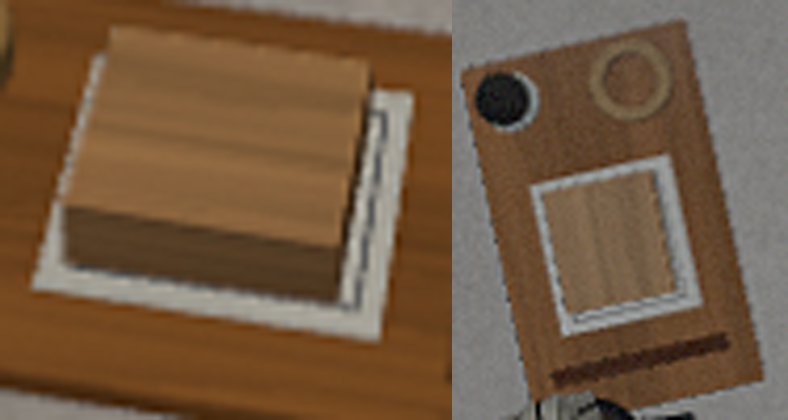

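The block did not move during the press, and the robot is clear of everything, so I'm handing in the job.

```bash
python3 -c "
from workcell import bot
print(bot.job_done())"
```

```text
the job is handed in; nothing more can be done
None
```

I tipped the block over slowly with two half-open fingers pushing near its top edge, and it fell carved face down into the outline. I then backed the fingers off and pressed the middle of its back at about 10–11 N for a little over a second. After that I lifted clear and handed in at about 8.7 s.

- **Block position:** before the press, the side view put the block's centre about 4 mm (+x) and 2 mm (+y) from the outline centre, against a 15 mm limit. It was square to within about 1°. The top view looked the same but I did not measure it.
- **After the press:** the side images before and after pressing showed no change around the block. The top view differed only in 5 pixels, which I put down to the gripper at the edge of the frame.
- **Other objects:** the jar and tape look unmoved. Comparing the first and last top views, I saw changes only where the block and arm moved, and none around the other things.
- **Sideways force:** while I was increasing the press, sideways force rose to about 5 N. I eased it to about 3 N, and the block did not slide.
- **Verdict:** the hand-in gave no verdict, so I have no confirmation beyond these checks.

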